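# Complete the lug nut carrier and show it to the inspection camera

### The arm

A 7-joint arm with a two-finger parallel gripper is mounted at the origin on a cart in front of the work surface, level with it; the furniture and walls round the work are solid. World frame = base frame: x ahead of the robot, y to its left, z up, the work surface at z = 0. Lengths are in m, angles in rad, forces in N, time in s.
With the tool pointing down it reaches from about 0.425 to 0.875 m from the base axis. Payload 4.7 kg.
Tool frame: the origin (TCP) lies at the very end of the fingers, on their centre line; the grasp point (between the pads) lies tcp_to_grasp behind it (tcp_to_grasp is the distance from the TCP to the grasp point, in m); z points along the fingers, x is the direction in which the jaws open and shut, and the axes are right-handed (so a half turn about z gives the same grasp; the last joint's range is limited). The gripper opens to 87 mm and grips with 3 to 60 N. Pads are 19 mm wide; open, the fingers measure 117 mm over their backs; the gripper's body (75 mm by 190 mm) begins 51 mm behind the grasp point.
Start: joints at [-1.103, 0.321, -0.07, 1.45, 0.023, 1.371, -0.057], TCP at [0.285, 0.584, 0.223] pointing down, gripper open.
Joint ranges: [-2.86, 2.86], [-0.3, 2.09], [-1.38, 1.24], [0.06, 2.45], [-1.56, 4.7], [0.09, 2.05], [-2.69, 2.69]. Speed limits (rad/s): [2.57, 2.57, 3.14, 3.14, 3.14, 3.14, 3.14].

### API

Orientations are given as a rotation vector (axis times angle).
In Python, from cell import movep, move_straight, move_joints, command_gripper, wait, ik, read_state, snapshot, IKError, hand_in, tcp_to_grasp gives the robot as it stands. Calls block until the motion is done:
- movep(position, orientation): joint-space move of the TCP to a pose.
- move_straight(position, rate=0.15, rot=None, max_force=None): straight line of the TCP; rot=None keeps the orientation; rate is the mean speed in m/s. With max_force (N) it stops when the force on the tool has changed by that much, and returns True; else False.
- move_joints(angles): joint-space move.
- command_gripper(opening, effort=None): finger opening in m; effort is the grip in N (None keeps the last); returns when the fingers have stopped.
- wait(seconds).
- ik(position, orientation): joint angles nearest the present ones, or None.
- read_state(): the state.
- snapshot(name): name is "side" or "top"; returns a dict with "color" (480x640x3 uint8, blue, green, red), "range_z" (480x640 float32, m along the optical axis (not along the pixel's ray), 0 where there is no reading), "fx", "fy", "cx", "cy" (pixels), "R" (3x3) and "t" (3): a world point X has camera coordinates R X + t. Camera axes: x right, y down, z forward; pixel columns grow to the right and rows downward; lengths in m; the calibration is good to about 2 mm. A picture is of the moment at which its call begins.
A pose or a line that the arm cannot do raises IKError and nothing moves.
- hand_in(): hands the job in, once; it reports no verdict.
The state is a dict: "time": time; "q": joint angles; "qd": joint speeds; "effort": joint torques, N m; "position": TCP position; "orientation": TCP orientation; "force": force on the tool from outside, world axes, zero at the start; "torque": the same for the moment, N m; "finger_gap": finger opening in m.
Only numpy, scipy, OpenCV 4.12 (cv2) and the standard library are available. Lean on these libraries where they do the work, as an engineer would, in place of code of your own. Each camera call takes 0.05 s, during which the arm holds its last target.

### The job

Put the two spare lug nuts upright into the two empty pockets of the nut carrier while it stands on the shelf. Then pick up the full carrier by its grip plate and present it to the inspection camera: level, with its long side square to the line of sight and the middle of its top face at lens height, 15 cm straight in front of the lens. Finish while still holding it there with all four nuts in their pockets; do not bump the camera, and leave the other things lying about where they are.

Things in the scene. Friction and masses are not known exactly. Their poses are not given: they have to be found in the camera images.
- nut_carrier: loose grey plastic block, 44 x 204 x 20 mm (x, y, z), 0.25 kg empty, with four blind round pockets in a row along its y axis and a black upright grip plate in the middle; origin at the centre of its underside, z up. It stands on the work surface (z = 0) to begin with. A half turn about z leaves it the same.
- carrier_mid (a point): centre of the carrier's top face (20 mm above its underside, where the grip plate stands); axes as the carrier's
- carrier_grip (a point): middle of the carrier's grip plate, 50 mm above the underside. The plate is 14 mm thick along the carrier's x, 36 mm wide along its y, and reaches from the block's top (20 mm) to 68 mm above the underside; a 4 mm high steel foot, 30 x 44 mm, surrounds its bottom. Axes as the carrier's
- pocket_1 (a point): pocket 1 of the carrier, at y = -82 mm along the carrier: the point where the centre of a seated nut lies, 22 mm above the carrier's underside. The pocket is a 26 mm round hole, 10 mm deep from the block's top (floor 10 mm above the underside); a seated nut stands upright in it with 14 mm proud of the top. Two of the four pockets are empty at the start, which two varies
- pocket_2 (a point): pocket 2 of the carrier, at y = -42 mm along the carrier: the point where the centre of a seated nut lies, 22 mm above the carrier's underside. The pocket is a 26 mm round hole, 10 mm deep from the block's top (floor 10 mm above the underside); a seated nut stands upright in it with 14 mm proud of the top. Two of the four pockets are empty at the start, which two varies
- pocket_3 (a point): pocket 3 of the carrier, at y = +42 mm along the carrier: the point where the centre of a seated nut lies, 22 mm above the carrier's underside. The pocket is a 26 mm round hole, 10 mm deep from the block's top (floor 10 mm above the underside); a seated nut stands upright in it with 14 mm proud of the top. Two of the four pockets are empty at the start, which two varies
- pocket_4 (a point): pocket 4 of the carrier, at y = +82 mm along the carrier: the point where the centre of a seated nut lies, 22 mm above the carrier's underside. The pocket is a 26 mm round hole, 10 mm deep from the block's top (floor 10 mm above the underside); a seated nut stands upright in it with 14 mm proud of the top. Two of the four pockets are empty at the start, which two varies
- nut_1_mid (a point): centre (half-way up) of a plain metal lug nut, an upright hexagonal barrel about 21 mm across and 24 mm tall (solid as a round 21.6 mm cylinder), 45 g, z up. It stands in one of the carrier's pockets at the start
- nut_2_mid (a point): centre (half-way up) of a plain metal lug nut, an upright hexagonal barrel about 21 mm across and 24 mm tall (solid as a round 21.6 mm cylinder), 45 g, z up. It stands in one of the carrier's pockets at the start
- nut_3_mid (a point): centre (half-way up) of a plain metal lug nut, an upright hexagonal barrel about 21 mm across and 24 mm tall (solid as a round 21.6 mm cylinder), 45 g, z up. A spare: it stands upright on the work surface at the start
- nut_4_mid (a point): centre (half-way up) of a plain metal lug nut, an upright hexagonal barrel about 21 mm across and 24 mm tall (solid as a round 21.6 mm cylinder), 45 g, z up. A spare: it stands upright on the work surface at the start
- inspection_camera: fixed inspection camera on a stand with a 90 x 100 mm base plate; origin at the centre of the base's underside. It looks level along its own -x axis, roughly towards the robot; its grey head is 56 mm wide and 50 mm high, centred 200 mm above the work surface, and the post reaches 225 mm
- lens (a point): centre of the front glass of the inspection camera's lens, 200 mm above the work surface; axes as the camera's (it looks along -x)
- view_point (a point): point in the air 150 mm straight in front of the lens, at lens height, where the middle of the carrier's top face is to be held; axes as the camera's
- tyre_gauge_mid (a point): bystander lying on the work surface: tyre pressure gauge, 70 x 118 x 26 mm; the point is near its centre
- core_tool_mid (a point): bystander lying on the work surface: valve core tool with a red grip, 18 x 107 x 18 mm; the point is near its centre
- weight_strip_c_mid (a point): bystander lying on the work surface: stick-on weight strip, 18 x 144 x 5 mm; the point is near its centre
- valve_stem_2_mid (a point): bystander lying on the work surface: rubber tyre valve, 16 x 52 x 16 mm; the point is near its centre

How it is judged:
By the outcome, as a careful person would: the job done as asked, in the order asked, and still so for the second after the job is handed in, while the arm keeps its last pose, push and grip.
It also fails if it takes over 72 s, if anything falls off the work surface, if the arm or the gripper's body presses on something with over 40 N, if the wrist force passes 120 N, or if a joint passes its speed limit or range.

## Working session

There is one attempt and no reset: what is moved stays moved. The work goes in short steps, each a Python script; the robot and the scene stay as the last script left them, time stands still between calls to the robot, and variables do not carry over. Pictures are saved under pics/ and viewed, and the job is handed in when it is done.

```bash
ls; mkdir -p pics
python3 - <<'E'
from cell import *
import cv2,pickle
for n in("side","top"):
    s=snapshot(n);cv2.imwrite(f"pics/{n}0.png",s["color"]);pickle.dump(s,open(f"{n}0.pkl","wb"))
    print(n,s["fx"],s["cx"],s["cy"],s["R"],s["t"])
st=read_state();print(st, tcp_to_grasp)
E
```

```text
pics
side 591.4839943760326 314.5984740811588 249.16489450285403 [[ 0.81914757 -0.57298874  0.02609931]
 [-0.1877924  -0.31090751 -0.93170303]
 [ 0.54196981  0.75830101 -0.36228206]] [-0.41152103  0.23569629  0.94302859]
top 500.2992185830367 318.43457009031175 242.2306860624549 [[ 0.00940511 -0.99994516 -0.0046056 ]
 [-0.98210178 -0.00837062 -0.18816487]
 [ 0.188116    0.00629288 -0.98212666]] [0.02780302 0.54286505 1.37434134]
{'time': 0.1, 'q': array([-1.10290212,  0.32173958, -0.0700878 ,  1.45154398,  0.02259082,
        1.37081836, -0.05687543]), 'qd': array([ 0.00116648,  0.00103009, -0.00113499, -0.00397115, -0.00099933,
        0.00034475,  0.00060556]), 'effort': array([-3.92668971e-04, -4.92568231e+01, -4.05879216e-01, -3.13404679e+01,
       -6.41278666e-02,  3.94790818e-02,  5.83521114e-05]), 'position': array([0.28476678, 0.58374618, 0.22158148]), 'orientation': array([ 2.66335018e+00,  1.66432868e+00, -2.22109043e-03]), 'force': array([-0.78383121,  0.07666853,  0.52968103]), 'torque': array([ 0.04667766,  0.00612106, -0.09872415]), 'finger_gap': 0.08709241665829884} 0.0187
```

View pics/top0.png

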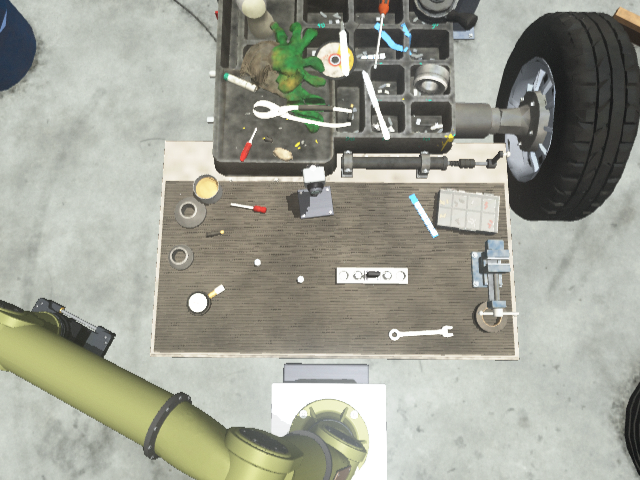

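View pics/side0.png

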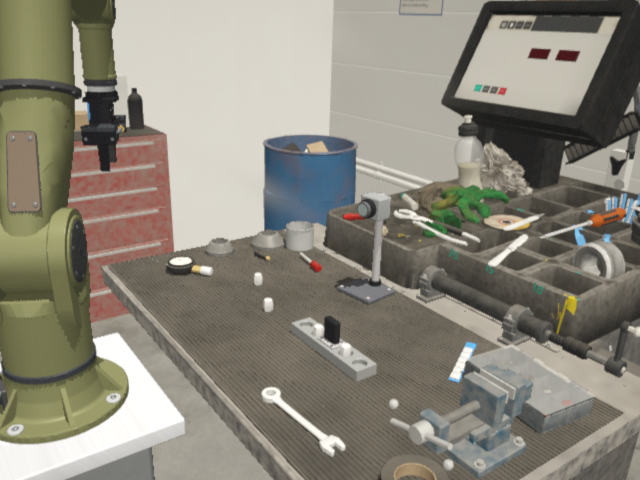

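The carrier is at about (372,275) in the top view, the spare nuts at (257,262) and (301,279), and the inspection camera at (315,195). I'll zoom in for detail.

Run:
```python
import cv2,pickle,numpy as np
t=pickle.load(open("top0.pkl","rb"));s=pickle.load(open("side0.pkl","rb"))
a=cv2.resize(t["color"][150:310,240:420],None,fx=4,fy=3.7,interpolation=cv2.INTER_CUBIC)
cv2.imwrite("pics/topz.png",cv2.resize(t["color"][160:300,240:420],None,fx=4,fy=4,interpolation=cv2.INTER_CUBIC))
cv2.imwrite("pics/sidez.png",cv2.resize(s["color"][180:380,240:400],None,fx=3,fy=3,interpolation=cv2.INTER_CUBIC))
```

```text
(no output)
```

View pics/topz.png

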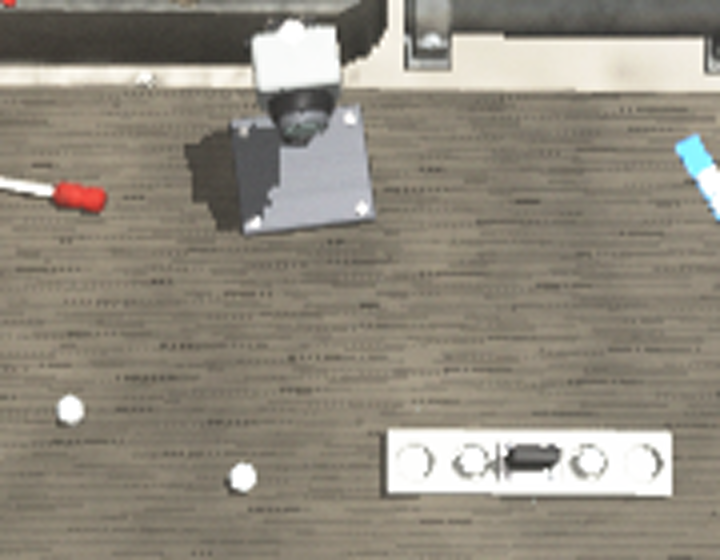

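View pics/sidez.png

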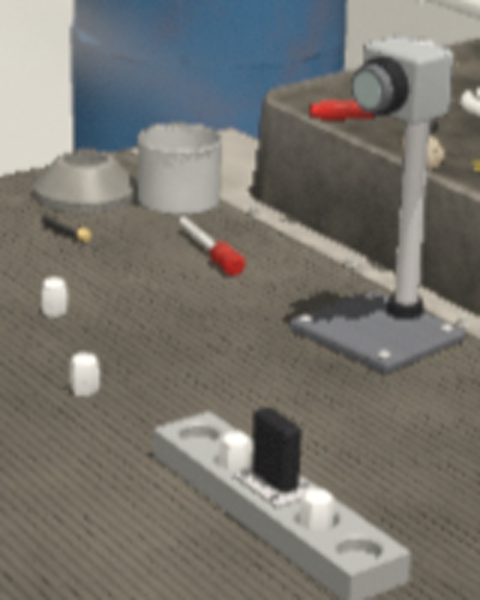

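Pockets 1 and 4 (the outer two) are empty. Next I'll measure positions from depth and color.

```bash
cat > h.py <<'E'
import numpy as np,cv2
def cloud(s):
    z=s["range_z"].astype(float);v,u=np.mgrid[:480,:640]
    P=np.stack([(u-s["cx"])/s["fx"]*z,(v-s["cy"])/s["fy"]*z,z],-1)
    W=(P-s["t"])@s["R"]; W[z<=0]=np.nan; return W
def atz(s,uv,h):
    uv=np.atleast_2d(np.asarray(uv,float));d=np.c_[(uv[:,0]-s["cx"])/s["fx"],(uv[:,1]-s["cy"])/s["fy"],np.ones(len(uv))]@s["R"]
    c=-s["R"].T@s["t"]; k=(h-c[2])/d[:,2]; return c+k[:,None]*d
def proj(s,X):
    c=np.atleast_2d(X)@s["R"].T+s["t"];return np.c_[c[:,0]/c[:,2]*s["fx"]+s["cx"],c[:,1]/c[:,2]*s["fy"]+s["cy"]]
E
python3 - <<'E'
from h import *;import pickle
np.set_printoptions(precision=4,suppress=True)
S={n:pickle.load(open(n+"0.pkl","rb")) for n in("top","side")}
W={n:cloud(S[n]) for n in S}
t=S["top"];g=t["color"].min(-1)
m=np.zeros((480,640),bool);m[250:300,325:420]=1
mm=((g>200)&m).astype(np.uint8)
pl=(W["top"][...,2]>0.010)&m
for k in(mm,pl.astype(np.uint8)):
    c=max(cv2.findContours(k,0,1)[0],key=cv2.contourArea);r=cv2.minAreaRect(c)
    q=atz(t,cv2.boxPoints(r)+0.0,0.02)[:,:2];print(r,q,q.mean(0),np.linalg.norm(np.diff(q,axis=0),axis=1))
    e=q-np.roll(q,1,0);i=np.argmax(np.linalg.norm(e,axis=1));print(np.degrees(np.arctan2(e[i,1],e[i,0])))
for n in S:
    w=W[n]; 
    sel=(np.abs(w[...,0]-.63)<.35)&(np.abs(w[...,1])<.45)
    z=w[...,2]; f=sel&(z<0.008); print(n,"floor z",np.nanmedian(z[f]))
    # grip plate
    for nm,lo,hi,box in[("carrier",.012,.03,None),("plate",.05,.08,None)]:
        pass
    lab=(sel&(z>0.012)&(z<0.3)).astype(np.uint8)
    N,L,st,_=cv2.connectedComponentsWithStats(lab)
    for i in range(1,N):
        if st[i,4]<15:continue
        p=w[L==i];print(n,st[i],p.min(0),p.max(0),np.median(p,0))
E
```

```text
((372.0013122558594, 274.9194030761719), (70.2489242553711, 15.288333892822266), 0.9240454435348511) [[ 0.4329 -0.0208]
 [ 0.4772 -0.0214]
 [ 0.4756 -0.2239]
 [ 0.4314 -0.2222]] [ 0.4543 -0.1221] [0.0443 0.2025 0.0442]
-90.43074606575794
((372.0, 275.5), (15.0, 70.0), 90.0) [[ 0.4734 -0.0214]
 [ 0.4752 -0.2232]
 [ 0.4318 -0.2222]
 [ 0.43   -0.0215]] [ 0.4526 -0.1221] [0.2018 0.0434 0.2007]
-89.49771692658531
top floor z -0.00012855232155578323
top [  212    81   272   121 19015] [ 0.6438 -0.4491  0.0121] [0.98   0.342  0.2316] [0.8563 0.0241 0.0942]
top [ 177  174   45   54 1190] [0.592  0.3234 0.012 ] [0.7421 0.45   0.0679] [0.6741 0.3846 0.0288]
top [ 435  188   52   45 1873] [ 0.583  -0.4499  0.0123] [ 0.7115 -0.3093  0.0456] [ 0.6427 -0.3808  0.0352]
top [325 199   8   8  23] [ 0.6596 -0.0063  0.0121] [0.6812 0.0145 0.0171] [0.6685 0.0027 0.0134]
top [233 204  17   5  25] [0.6512 0.2398 0.0122] [0.6636 0.2881 0.0177] [0.6576 0.2669 0.0144]
top [300 204   6   9  16] [0.6403 0.0738 0.0125] [0.6647 0.0886 0.018 ] [0.6545 0.0827 0.0137]
top [253 206  13   7  67] [0.6393 0.1917 0.012 
[... 1901 characters left out ...]
6 -0.45    0.012 ] [ 0.7137 -0.3093  0.1157] [ 0.641  -0.4085  0.0345]
side [389 399  10  10  82] [ 0.3372 -0.4119  0.0927] [ 0.3493 -0.3991  0.104 ] [ 0.3422 -0.4067  0.1002]
side [521 403  10  10  51] [ 0.5815 -0.4497  0.0121] [ 0.603  -0.4418  0.0294] [ 0.584  -0.4449  0.0204]
side [390 409  45  30 308] [ 0.3345 -0.45    0.0675] [ 0.3782 -0.4024  0.101 ] [ 0.3437 -0.44    0.0873]
side [450 414  23  15  83] [ 0.4099 -0.45    0.0587] [ 0.4589 -0.4436  0.0642] [ 0.4343 -0.4474  0.0605]
side [450 439  21  14 117] [ 0.4213 -0.4499  0.012 ] [ 0.4595 -0.4384  0.0161] [ 0.4411 -0.4453  0.0135]
side [380 455  53  25 702] [ 0.3013 -0.4498  0.0121] [ 0.3834 -0.4141  0.0209] [ 0.3438 -0.433   0.0177]
```

Run:
```python
import cv2,pickle,numpy as np
t=pickle.load(open("top0.pkl","rb"));s=pickle.load(open("side0.pkl","rb"))
def crop(im,u,v,w,h,k,n):
    c=cv2.resize(im[v:v+h,u:u+w],None,fx=k,fy=k,interpolation=cv2.INTER_NEAREST);cv2.imwrite(n,c)
a=t["color"][155:225,285:350];b=s["color"][185:310,325:405]
crop(t["color"],290,160,50,60,10,"pics/tz2.png");crop(s["color"],332,185,70,120,5,"pics/sz2.png")
```

```text
(no output)
```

View pics/tz2.png

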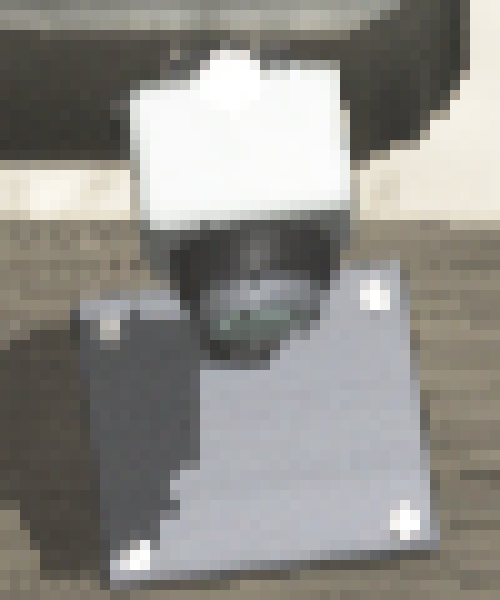

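View pics/sz2.png

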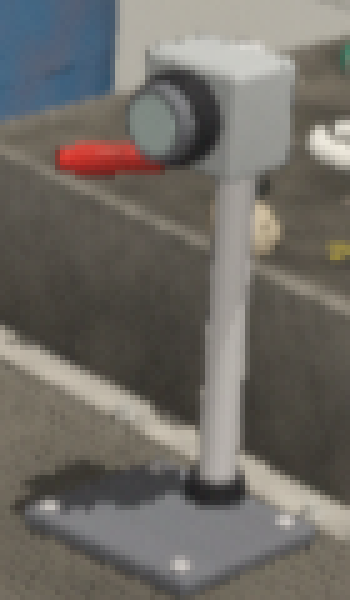

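Run:
```python
from h import *;import pickle
from scipy.optimize import least_squares
np.set_printoptions(precision=4,suppress=True)
t,s=[pickle.load(open(n+"0.pkl","rb")) for n in("top","side")]
ct=np.array([[297.7,190],[329.3,186],[333.2,213.8],[300.7,217.2]]);cs=np.array([[336.5,286.9],[368.5,301.5],[395.1,291.5]])
for h in(.004,.008,.012):print(h,atz(t,ct,h)[:,:2].tolist(),atz(s,cs,h)[:,:2].tolist())
# camera local corners: x depth 90, y 100 ; -x is toward robot. top order: left-far,right-far,right-near,left-near
L=np.array([[.045,.05],[.045,-.05],[-.045,-.05],[-.045,.05]])
def mod(p):
    c,sn=np.cos(p[2]),np.sin(p[2]);return np.c_[L@np.array([[c,sn],[-sn,c]])+p[:2],np.full(4,p[3])]
def res(p,w=(1,1)):
    M=mod(p);a=(proj(t,M)-ct)*w[0];b=(proj(s,M[[3,2,1]])-cs)*w[1];return np.r_[a.ravel(),b.ravel(),(p[3]-.008)*100]
for w in((1,1),(1,0),(0,1)):
    r=least_squares(res,[.65,.04,.1,.008],args=(w,));print(w,r.x,np.degrees(r.x[2]),r.fun)
print("lens side",atz(s,[361.9,209.1],.2),"top",atz(t,[314.5,191.7],.2))
W=cloud(s);print("depth lens",W[205:214:2,359:366:2].reshape(-1,3).mean(0), W[209,362])
# normal of glass & head front etc
Wt=cloud(t);H=Wt[155:195,300:328];k=(H[...,2]>.205)&(H[...,2]<.24)&(H[...,0]<.75);print("head top pts",k.sum(),H[k].mean(0))
p=H[k][:,:2].astype(np.float32);print(cv2.minAreaRect(p))
# nuts
for n,sd,(u0,v0,u1,v1) in(("A",t,(248,253,267,271)),("A",s,(248,265,270,290)),("B",t,(291,270,311,289)),("B",s,(255,290,282,318))):
    g=sd["color"][v0:v1,u0:u1].min(-1).astype(float);bg=np.median(g);
    k=g>bg+60;v,u=np.nonzero(k);c=[u.mean()+u0,v.mean()+v0];print(n,k.sum(),c,atz(sd,c,.012))
```

```text
0.004 [[0.7111288256420016, 0.0968434661751923], [0.7244061367041608, 0.0018755786243559967], [0.6383195713642054, -0.010199758072914171], [0.6271057589718372, 0.08646666145869045]] [[0.6266467578643248, 0.09060387877337117], [0.6406884171776279, -0.00630273510059054], [0.7247632571350064, 0.0009777532904380326]]
0.008 [[0.7099223033743608, 0.09664141169543145], [0.7231629381354914, 0.0019358566918669662], [0.6373141722091475, -0.01010612395298744], [0.626131336055647, 0.08629327112724355]] [[0.621319956962191, 0.0837852042824675], [0.6352627281649921, -0.012438946662623573], [0.7187454727098089, -0.005209730968393833]]
0.012 [[0.70871578110672, 0.09643935721567057], [0.7219197395668222, 0.0019961347593779287], [0.6363087730540897, -0.01001248983306071], [0.6251569131394566, 0.08611988079579666]] [[0.6159931560600574, 0.07696652979156393], [0.6298370391523562, -0.018575158224656607], [0.7127276882846115, -0.011397215227225588]]
(1, 1) [0.6747 0.044  0.1253 0.0057] 7.181474287093853 [-0.7986 -0.787   0.6404 -0.5309  0.3703  0.5359 -0.5393  0.9558 -0.2843
  0.0164 -0.0568  0.6377  0.61
[... 318 characters left out ...]
2045
 -0.06   -0.2381  0.5426  0.4539 -0.6012 -0.446 ]
lens side [[0.6468 0.0409 0.2   ]] top [[0.6478 0.0432 0.2   ]]
depth lens [0.6459 0.0395 0.2007] [0.6439 0.037  0.2017]
head top pts 514 [0.6797 0.0454 0.221 ]
((0.6828789114952087, 0.044877953827381134), (0.07693067193031311, 0.05792345851659775), 15.856459617614746)
A 34 [np.float64(257.20588235294116), np.float64(261.88235294117646)] [[0.4904 0.2106 0.012 ]]
A 89 [np.float64(257.6741573033708), np.float64(278.1573033707865)] [[0.4895 0.2114 0.012 ]]
B 35 [np.float64(300.42857142857144), np.float64(278.7714285714286)] [[0.4422 0.084  0.012 ]]
B 114 [np.float64(267.9824561403509), np.float64(304.0964912280702)] [[0.4416 0.0844 0.012 ]]
```

```bash
cat >> h.py <<'E'
from scipy.spatial.transform import Rotation as Ro
def down(yaw,flip=False):  # tool pointing down, jaw axis x at yaw
    M=np.array([[np.cos(yaw),np.sin(yaw),0],[np.sin(yaw),-np.cos(yaw),0],[0,0,-1.]]).T
    M=np.c_[[np.cos(yaw),np.sin(yaw),0],[np.sin(yaw),-np.cos(yaw),0],[0,0,-1.]].reshape(3,3)
    X=np.array([np.cos(yaw),np.sin(yaw),0]);Z=np.array([0,0,-1.]);Y=np.cross(Z,X)
    return Ro.from_matrix(np.c_[X,Y,Z])
def dn(yaw): return down(yaw).as_rotvec()
def carrier_pts(x,y,yaw,z=0):
    c,s=np.cos(yaw),np.sin(yaw)
    def f(a,b,h):return np.array([x+c*a-s*b,y+s*a+c*b,z+h])
    return f
def overlay(s,f,name,crop,k,nuts=True):
    u0,v0,w,h=crop
    im=cv2.resize(s["color"][v0:v0+h,u0:u0+w],None,fx=k,fy=k,interpolation=cv2.INTER_CUBIC)
    def L(P,col):
        p=(((proj(s,np.array(P))-[u0,v0])+.5)*k).astype(np.int32);cv2.polylines(im,[p],True,col,1)
    for hh in(0,.02):L([f(a,b,hh) for a,b in((-.022,-.102),(.022,-.102),(.022,.102),(-.022,.102))],(0,0,255))
    L([f(a,b,.068) for a,b in((-.007,-.018),(.007,-.018),(.007,.018),(-.007,.018))],(0,255,0))
    for b in(-.082,-.042,.042,.082):L([f(.013*np.cos(q),b+.013*np.sin(q),.02) for q in np.linspace(0,6.28,24)],(255,0,0))
    cv2.imwrite(name,im)
E
python3 - <<'E'
from h import *;import pickle
from cell import *
t,s=[pickle.load(open(n+"0.pkl","rb")) for n in("top","side")]
f=carrier_pts(.4543,-.1221,0)
overlay(t,f,"pics/ot.png",(325,255,100,40),8);overlay(s,f,"pics/os.png",(280,305,110,85),7)
for p in((.49,.211),(.442,.084),(.454,-.04),(.454,-.204),(.454,-.122)):
  for y in(0,np.pi):
    for z in (.013,.15):
        q=ik([*p,z],dn(y));print(p,y,z,None if q is None else np.round(q,2))
for y in(0,np.pi): print(ik([.498,.022,.2113],dn(y+.125)))
E
```

```text
(0.49, 0.211) 0 0.013 [-0.72  0.29  0.3   1.97 -0.11  0.9  -0.37]
(0.49, 0.211) 0 0.15 [-0.74  0.12  0.31  1.85 -0.04  1.18 -0.42]
(0.49, 0.211) 3.141592653589793 0.013 [-0.45  0.28 -0.01  1.96  0.    0.9   2.68]
(0.49, 0.211) 3.141592653589793 0.15 [-0.5   0.12  0.05  1.84 -0.01  1.18  2.69]
(0.442, 0.084) 0 0.013 [-0.63  0.12  0.4   2.16 -0.06  0.87 -0.19]
(0.442, 0.084) 0 0.15 [-0.65 -0.07  0.39  2.03  0.03  1.18 -0.27]
(0.442, 0.084) 3.141592653589793 0.013 [ 0.83  0.32 -1.17  2.12  0.37  0.93  2.59]
(0.442, 0.084) 3.141592653589793 0.15 None
(0.454, -0.04) 0 0.013 [-0.55  0.15  0.62  2.16 -0.11  0.87  0.13]
(0.454, -0.04) 0 0.15 [-0.54 -0.07  0.56  2.02  0.04  1.18 -0.  ]
(0.454, -0.04) 3.141592653589793 0.013 None
(0.454, -0.04) 3.141592653589793 0.15 None
(0.454, -0.204) 0 0.013 [-0.38  0.29  0.84  2.07 -0.27  0.9   0.61]
(0.454, -0.204) 0 0.15 [-0.46  0.04  0.86  1.94 -0.03  1.17  0.41]
(0.454, -0.204) 3.141592653589793 0.013 [-0.57  0.37  1.08  2.07 -0.41  0.93 -2.41]
(0.454, -0.204) 3.141592653589793 0.15 None
(0.454, -0.122) 0 0.013 [-0.53  0.2   0.8   2.13 -0.19  0.88  0.38]
(0.454, -0.122) 0 0.15 [-0.5  -0.04  0.7   2.    0.03  1.17  0.19]
(0.454, -0.122) 3.141592653589793 0.013 [-0.77  0.28  1.08  2.13 -0.32  0.9  -2.65]
(0.454, -0.122) 3.141592653589793 0.15 None
[-0.57444046 -0.00908943  0.47775688  1.84965294  0.00433721  1.30001385
  0.02713941]
None
```

View pics/ot.png

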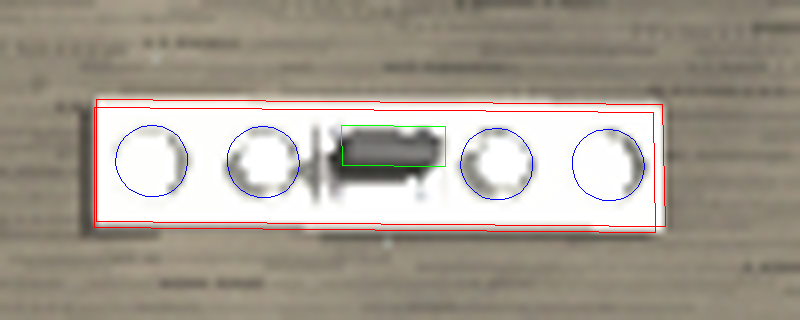

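View pics/os.png

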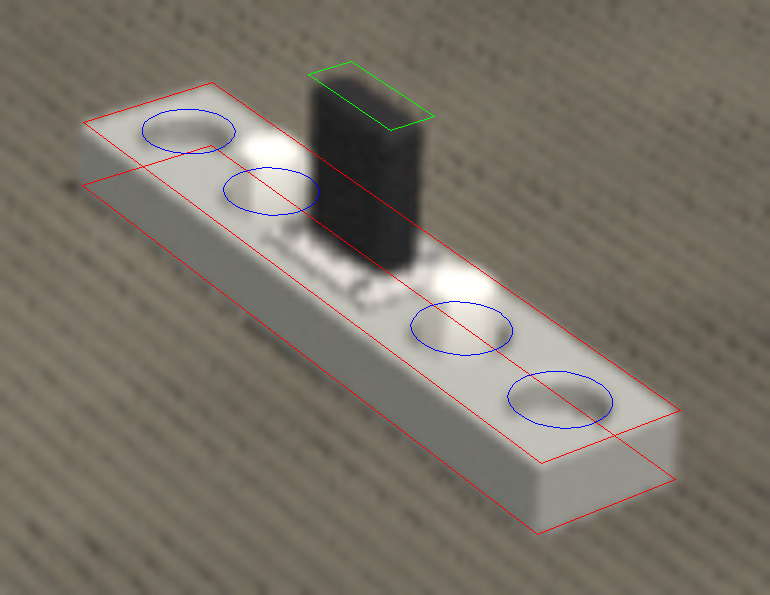

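The model overlays match the carrier in both views. I'll pick the first spare nut, at (0.442, 0.084).

Run:
```python
from h import *;from cell import *
np.set_printoptions(precision=4,suppress=True)
R=dn(0)
def T(m):
    s=read_state();print(m,round(s["time"],2),s["position"],s["force"],round(s["finger_gap"],4))
movep([.442,.0842,.12],R);T("above")
command_gripper(.05)
print(move_straight([.442,.0842,.0125],rate=.1,max_force=8));T("down")
command_gripper(0.0,effort=15);T("grip")
move_straight([.442,.0842,.12],rate=.15);T("up")
movep([.4543,-.0401,.08],R);T("over")
for n in("side","top"):
    s=snapshot(n)
    f=carrier_pts(.4543,-.1221,0)
    overlay(s,f,f"pics/h1{n}.png",(325,245,100,60) if n=="top" else (280,265,110,110),7 if n=="top" else 5)
```

```text
above 2.03 [0.4424 0.0856 0.1203] [-0.4478  0.5579 -0.2497] 0.087
False
down 4.16 [0.4426 0.0844 0.013 ] [-0.6867  1.4437 -0.3815] 0.05
grip 4.78 [0.442  0.0842 0.0126] [-0.2085  0.3936  1.5203] 0.0209
up 5.64 [0.4413 0.084  0.1191] [-0.156   0.0629 -1.0822] 0.0208
over 6.22 [ 0.4534 -0.0405  0.0789] [ 0.7092 -0.0833 -0.7473] 0.0212
```

View pics/h1side.png

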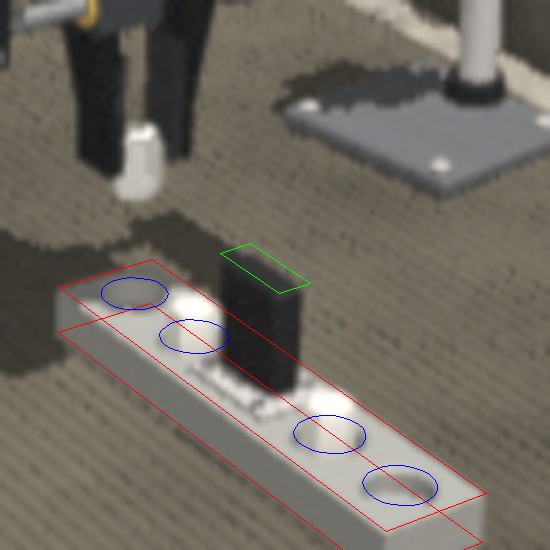

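The nut is held upright between the fingers at about (138,160) in the crop, above the empty pocket at (135,293). I'll lower it with a force guard.

Run:
```python
from h import *;from cell import *
np.set_printoptions(precision=4,suppress=True)
def T(m):
    s=read_state();print(m,round(s["time"],2),s["position"],s["force"],round(s["finger_gap"],4))
x,y=.4543,-.0401
move_straight([x,y,.037],rate=.1);T("near")
print(move_straight([x,y,.0228],rate=.04,max_force=4));T("in")
for n in("side","top"):
    s=snapshot(n)
    f=carrier_pts(.4543,-.1221,0)
    overlay(s,f,f"pics/h2{n}.png",(325,245,100,60) if n=="top" else (280,295,110,85),7)
```

```text
near 6.91 [ 0.4545 -0.0398  0.0372] [ 0.7032 -0.3879  0.0853] 0.021
True
in 7.33 [ 0.4543 -0.04    0.0226] [-0.004  -0.0576  4.4856] 0.0209
```

View pics/h2side.png

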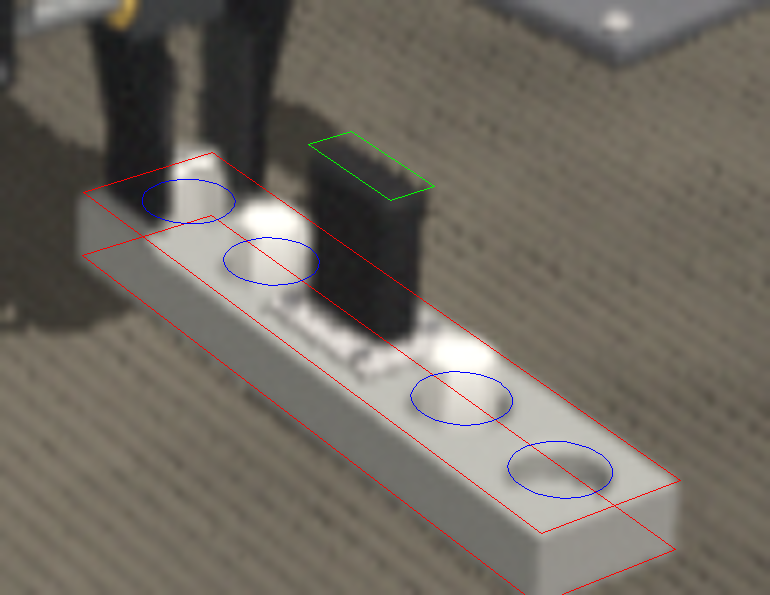

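The nut is in the pocket and touched the floor at z≈0.0226, which is full depth. I'll release it and fetch the second one.

Run:
```python
from h import *;from cell import *
np.set_printoptions(precision=4,suppress=True)
R=dn(0)
def T(m):
    s=read_state();print(m,round(s["time"],2),s["position"],s["force"],round(s["finger_gap"],4))
x,y=.4543,-.0401
command_gripper(.045);T("rel")
move_straight([x,y,.12],rate=.15)
movep([.490,.211,.12],R);T("above")
wait(.2)
print(move_straight([.490,.211,.0125],rate=.1,max_force=8));T("down")
command_gripper(0.0,effort=15);T("grip")
move_straight([.490,.211,.14],rate=.15);T("up")
movep([.4543,-.2041,.14],R);T("over")
move_straight([.4543,-.2041,.06]);T("near")
for n in("side","top"):
    s=snapshot(n)
    f=carrier_pts(.4543,-.1221,0)
    overlay(s,f,f"pics/h3{n}.png",(325,245,100,60) if n=="top" else (280,295,110,85),7)
```

```text
rel 8.16 [ 0.4536 -0.04    0.0221] [ 1.5701  0.3014 -0.0112] 0.0452
above 9.95 [0.4902 0.2087 0.1195] [-0.0797 -0.7934  0.8303] 0.0448
False
down 11.38 [0.4906 0.2113 0.0132] [ 0.3294 -0.1486  0.3882] 0.0449
grip 11.93 [0.4901 0.2111 0.0127] [-0.9704  0.308   2.2446] 0.0208
up 12.93 [0.4893 0.2107 0.1389] [ 0.2481  0.0044 -1.0371] 0.0207
over 14.47 [ 0.4549 -0.2027  0.1399] [-0.1381  0.3908  0.4698] 0.021
near 15.16 [ 0.4549 -0.2041  0.0605] [-0.1343  0.0038 -0.2487] 0.0208
```

View pics/h3side.png

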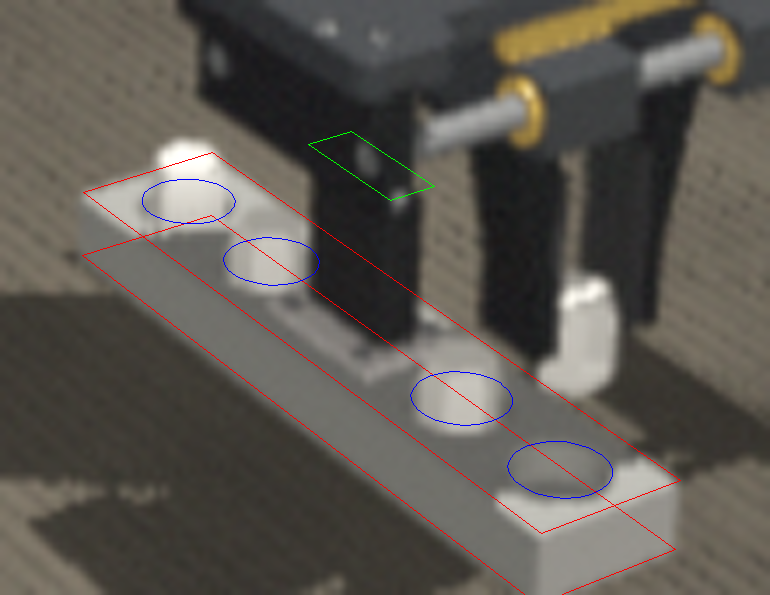

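The first nut is seated, at about (187,190) in the crop. The second is held upright at (585,330), above the near pocket at (560,470). I'll lower it.

Run:
```python
from h import *;from cell import *
np.set_printoptions(precision=4,suppress=True)
R=dn(0)
def T(m):
    s=read_state();print(m,round(s["time"],2),s["position"],s["force"],round(s["finger_gap"],4))
x,y=.4543,-.2041
move_straight([x,y,.037],rate=.1);T("near")
hit=move_straight([x,y,.0228],rate=.04,max_force=4);T(hit)
if read_state()["position"][2]<.025:
    command_gripper(.045);T("rel")
    move_straight([x,y,.14],rate=.15)
    movep([.45,.12,.2],R);T("clear")
for n in("side","top"):
    s=snapshot(n)
    f=carrier_pts(.4543,-.1221,0)
    overlay(s,f,f"pics/h4{n}.png",(325,245,100,60) if n=="top" else (280,295,110,85),7)
```

```text
near 15.64 [ 0.454  -0.2041  0.0369] [-0.2541  0.0151 -0.2183] 0.0208
True 16.05 [ 0.4544 -0.2039  0.0226] [-0.545   0.1727  4.3143] 0.021
rel 16.78 [ 0.4537 -0.2037  0.0222] [0.1718 0.8928 0.5442] 0.0452
clear 18.97 [0.4502 0.1185 0.1995] [-0.0465 -0.0593 -0.1382] 0.0451
```

View pics/h4side.png

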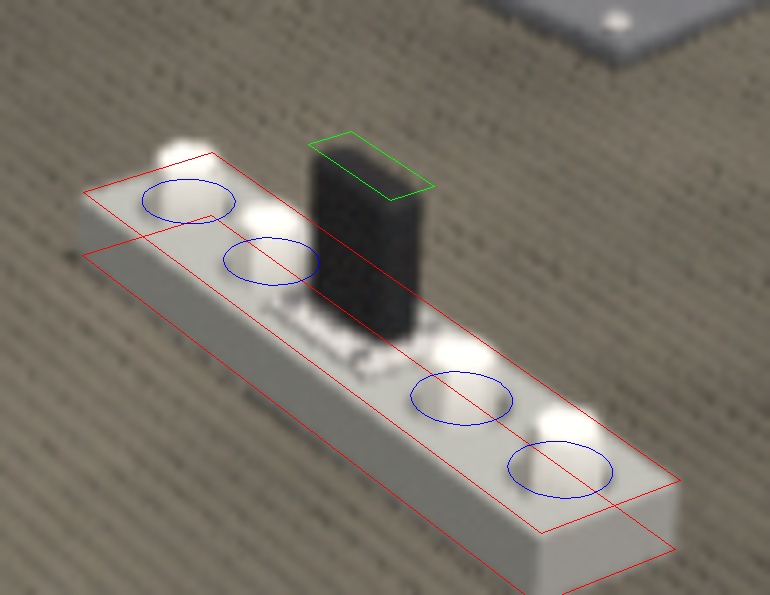

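View pics/h4top.png

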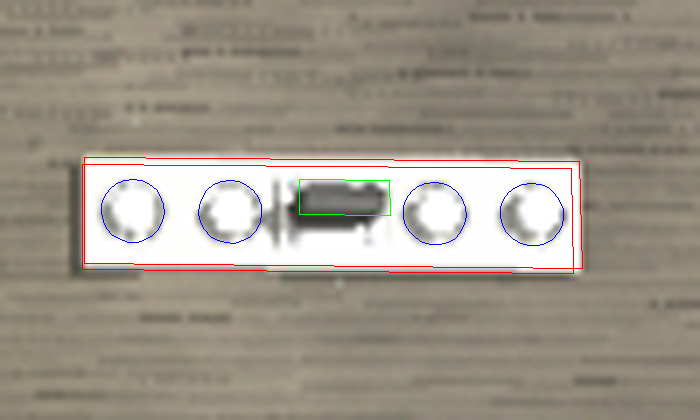

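All four nuts are seated. Next I'll grip the plate, lift and present.

Run:
```python
from h import *;from cell import *
import pickle
np.set_printoptions(precision=4,suppress=True)
R=dn(0)
def T(m):
    s=read_state();print(m,round(s["time"],2),s["position"],s["force"],s["torque"],round(s["finger_gap"],4))
x,y=.4543,-.1221
movep([x,y,.14],R); wait(.2);T("above")
print(move_straight([x,y,.0313],rate=.08,max_force=8));T("down")
command_gripper(0.0,effort=45);T("grip")
move_straight([x,y,.0513],rate=.04);T("up")
move_straight([x,y,.2113],rate=.1);T("up2")
yaw=np.radians(7.2);l=np.array([.647,.041]);v=l-.15*np.array([np.cos(yaw),np.sin(yaw)]);print(v)
move_straight([*v,.2113],rate=.1,rot=dn(yaw));wait(.5);T("view")
print(Ro.from_rotvec(read_state()["orientation"]).as_matrix())
for n in("side","top"):
    s=snapshot(n);pickle.dump(s,open(n+"5.pkl","wb"))
    f=carrier_pts(*v,yaw,.18)
    overlay(s,f,f"pics/h5{n}.png",(260,170,130,100) if n=="top" else (250,180,150,120),6 if n=="top" else 5)
```

```text
above 20.25 [ 0.4548 -0.1207  0.1402] [-0.5538  0.1543  0.0629] [-0.096   0.0207  0.0039] 0.0448
False
down 21.76 [ 0.4548 -0.1221  0.0318] [-0.7218 -0.3152  0.6435] [-0.0659  0.102   0.0011] 0.0451
grip 22.4 [ 0.454  -0.1221  0.0312] [-1.5673  0.7416  2.0364] [-0.0392  0.3348  0.0158] 0.0134
up 23.05 [ 0.4543 -0.1219  0.0513] [-0.3658 -0.3363 -5.3822] [-0.0929  0.0519 -0.0571] 0.0139
up2 24.8 [ 0.4539 -0.1221  0.2107] [ 0.1866  1.0471 -4.6359] [-0.1181  0.0983  0.0279] 0.0137
[0.4982 0.0222]
view 26.96 [0.4982 0.0222 0.2113] [ 0.0847  0.4452 -4.0609] [-0.0438  0.0396  0.03  ] 0.0137
[[ 0.9921  0.1254 -0.    ]
 [ 0.1254 -0.9921  0.    ]
 [-0.     -0.     -1.    ]]
```

View pics/h5side.png

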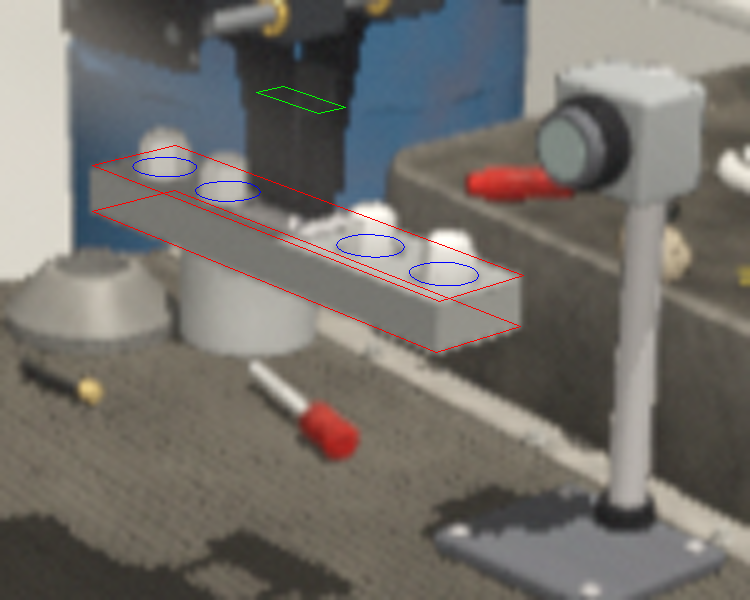

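View pics/h5top.png

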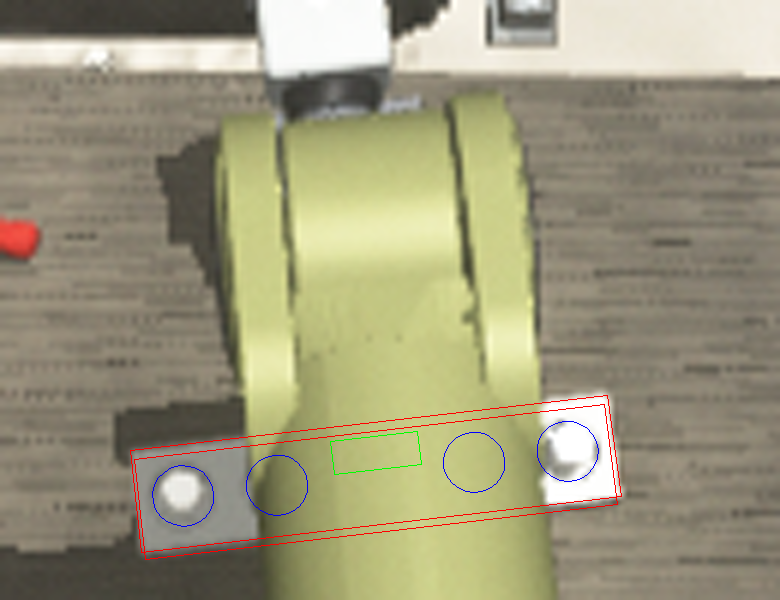

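The carrier sits within about 1 px of the model in both views, level, with all four nuts in. I'll check the camera's heading with subpixel edge fits, and the carrier's yaw and height from depth.

Run:
```python
from h import *;import pickle
np.set_printoptions(precision=4,suppress=True)
t,s=[pickle.load(open(n+"0.pkl","rb")) for n in("top","side")]
def edge(sd,p,q,h,nm,n=25,half=3.):
    # sub-pixel: along normals of p-q, sample gradient, centroid of max gradient, line fit
    g=cv2.GaussianBlur(cv2.cvtColor(sd["color"],6).astype(np.float32),(0,0),.7)
    p,q=np.array(p,float),np.array(q,float);d=(q-p)/np.linalg.norm(q-p);nrm=np.array([-d[1],d[0]])
    pts=[];o=np.arange(-half,half+.01,.1)
    for a in np.linspace(.08,.92,n):
        c=p+a*(q-p);S=c+o[:,None]*nrm
        v=cv2.remap(g,S[:,0].astype(np.float32)[None],S[:,1].astype(np.float32)[None],1)[0]
        gr=np.abs(np.gradient(v));pts.append(c+o[gr.argmax()]*nrm)
    w=atz(sd,pts,h)[:,:2].astype(np.float32)
    L=cv2.fitLine(w,cv2.DIST_HUBER,0,.001,.001).ravel();r=(w-L[2:])@[-L[1],L[0]]
    print(nm,"dir",np.degrees(np.arctan2(L[1],L[0])),"pt",L[2:],"rms",np.std(r))
for h in(.004,):
  edge(t,(333.2,214),(300.7,217.5),h,"plate near");edge(t,(329.3,186),(333.2,214),h,"plate right");edge(t,(297.7,190),(300.7,217.5),h,"plate left")
  edge(s,(336.5,286.9),(368.5,301.5),h,"side near");edge(s,(368.5,301.5),(395.1,291.5),h,"side right")
edge(t,(304.7,182.2),(324.7,180.9),.225,"head front top");edge(t,(324,167),(325,181),.225,"head right",half=2);edge(t,(303,170),(304.5,182),.225,"head left",half=2)
# carrier now
t5,s5=[pickle.load(open(n+"5.pkl","rb")) for n in("top","side")]
c=proj(s5,[carrier_pts(.4982,.0222,np.radians(7.2),.18)(a,b,h) for a,b,h in((-.022,.102,.02),(-.022,-.102,.02),(-.022,.102,0),(-.022,-.102,0),(.022,-.102,0))])
edge(s5,c[2],c[3],.18,"carrier side lower");edge(s5,c[0],c[1],.2,"carrier side upper");edge(s5,c[3],c[4],.18,"carrier end")
W=cloud(t5)
import itertools
m=(abs(W[...,2]-.2)<.006)
vv,uu=np.nonzero(m);k=(uu>280)&(uu<365)&(vv>232)&(vv<265);P=W[vv[k],uu[k]]
for nm,sel in(("left",uu[k]<302),("right",uu[k]>350)):print(nm,sel.sum(),np.median(P[sel],0))
```

```text
plate near dir -82.70486 pt [0.6325 0.0385] rms 0.0019639777
plate right dir 7.84098 pt [ 0.6775 -0.0043] rms 0.0014860372
plate left dir 6.5818825 pt [0.6658 0.0913] rms 0.0026131747
side near dir -84.16432 pt [0.6341 0.0412] rms 0.003391241
side right dir 10.654229 pt [ 0.6876 -0.0003] rms 0.0034336718
head front top dir -81.466225 pt [0.6676 0.0426] rms 0.00048132095
head right dir 7.5401125 pt [0.6862 0.0177] rms 0.0009588372
head left dir 13.177585 pt [0.6809 0.0716] rms 0.0014489155
carrier side lower dir -83.8015 pt [0.4747 0.022 ] rms 0.0020967722
carrier side upper dir -88.05259 pt [0.4806 0.0121] rms 0.0036998177
carrier end dir 5.8390336 pt [ 0.5117 -0.0816] rms 0.0012230044
left 255 [0.4885 0.0958 0.2001]
right 135 [ 0.5034 -0.0665  0.2005]
```

The camera heading comes out at about 7.5°. The carrier's top face is at z=0.200 at both ends, so it is level. I'll make a tiny final correction, take a last look and hand in.

Run:
```python
from h import *;from cell import *
np.set_printoptions(precision=4,suppress=True)
yaw=np.radians(7.5)
move_straight([.4981,.0212,.2112],rate=.02,rot=dn(yaw));wait(.8)
st=read_state();print(st["time"],st["position"],st["force"],st["finger_gap"],abs(st["qd"]).max())
cv2.imwrite("pics/final.png",snapshot("side")["color"])
```

```text
28.1083 [0.4981 0.0212 0.2112] [ 0.3167 -0.4141 -3.8806] 0.014072731488810768 0.0012649475276168935
```

View pics/final.png

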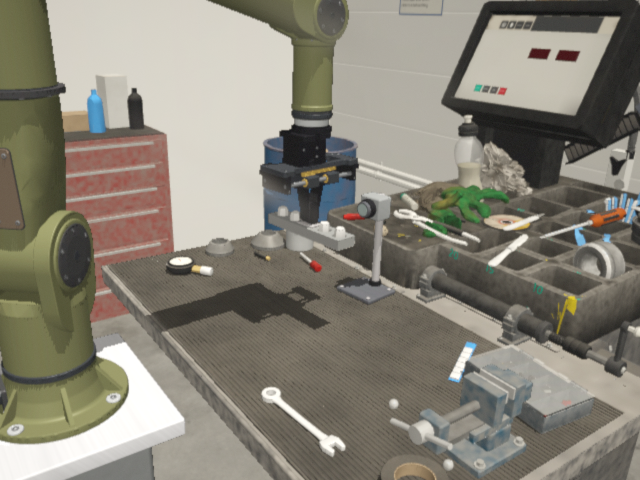

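The carrier is held at about (310,228) with four nuts visible. The camera is at (375,205) as before, and the gauge, core tool, valve and weight strip look unmoved.

```bash
python3 -c "
from cell import *
print(hand_in())"
```

```text
the job is handed in; nothing more can be done
None
```

I put both spare nuts into the empty outer pockets (1 and 4). I then picked up the full carrier by its grip plate, held it in front of the inspection camera, and handed the job in at about 28 s.

- **Nuts:** both went in to full depth, and the last picture shows all four in the carrier.
- **Position:** by the arm's own reading, the middle of the top face is at (0.498, 0.021), 15 cm from my estimate of the lens at (0.647, 0.041).
- **Height and level:** the depth image put the top face at z = 0.2001 m at one end and 0.2005 m at the other. I took it just before a final shift of about 1 mm.
- **Surroundings:** the camera and the bystanders looked unmoved in the last picture.

**Checks that disagreed:** estimates of the camera's heading ranged from about 6° to 8.5°, apart from two poor edge fits at 10.7° and 13.2°, and I used 7.5°. One edge fit of the carrier's own angle was also off (about 2° against 6–7° for the others). I discounted it because its fit was poor and the outline matched to within about a pixel in both views. The long side could therefore be about a degree off square.

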